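Pin the swing arm of a potter's sloping hand rest

ROBOT

A 7-joint arm with a two-finger parallel gripper is mounted at the origin on the work surface. World frame = base frame: x ahead of the robot, y to its left, z up, the work surface at z = 0. Lengths are in m, angles in rad, forces in N, time in s.
With the tool pointing down it reaches from about 0.425 to 1.025 m from the base axis. Payload 3.6 kg.
Tool frame: the origin (TCP) lies midway between the tips of the shut fingers; the grasp point (between the pads) lies 19 mm behind it; z points along the fingers, y is the line along which they close (so a half turn about z gives the same grasp; the last joint's range is limited). The gripper opens to 85 mm and grips with 20 to 120 N. Pads are 22 mm wide; open, the fingers measure 114 mm over their backs; the gripper's body (76 mm by 85 mm) begins 54 mm behind the grasp point. The pads swing forward as they close: fully open they stand 13 mm farther back than shut.
Start: joints at [-1.216, 0.591, 0.048, 1.609, -0.033, 0.943, -0.034], TCP at [0.314, 0.654, 0.231] pointing down, gripper open.
Joint ranges: [-2.69, 2.69], [-0.47, 2.24], [-1.27, 1.36], [0.19, 2.51], [-1.53, 4.68], [0.08, 2.07], [-3.09, 3.09]. Speed limits (rad/s): [2.57, 2.57, 3.14, 3.14, 3.14, 3.14, 3.14].

INTERFACE

Orientations are given as [roll, pitch, yaw] about the fixed x, y, z axes, in that order (R = Rz(yaw) Ry(pitch) Rx(roll)).
In Python, from bench import readout, optics, arm gives the robot as it stands.
- The arm moves only by the tool play_rows, never from a script. Its argument "series" is a list of rows, each a list of 5 numbers: the opening, from -1 (shut) to 1 (fully open), then the shift along the tool's x, y, z in units of 120 mm (1.0 is 120 mm), then the turn about the tool's z in units of 90 degrees (1.0 is 90 degrees). In form: [[claw, x, y, z, turn], ...]. A call has exactly 10 rows; each row is the pose to reach, as a shift and turn from the pose commanded when the call began, along the tool's axes at that moment; what a row does not reach only later rows make up. A row lasts 1/10 s, in which the tool goes at most 50 mm and 8.59 degrees, less where a joint would pass 70% of its speed; a pose out of reach is approached as far as the arm can. A call with a number of a shift or a turn outside -1 to 1 is refused whole. A call with a gripper value outside its range is refused whole. The fingers move at their own pace and stop on an object; "newtons" is the grip in N (left out, the last holds). Time passes only in rows, so rows that repeat a pose let the fingers close, or fill a call up. It gives the time, the measured TCP pose, the force, the opening and the grip force at its end, in the units of the state.
- readout.read_state(): the state, without advancing time (a new reading comes with each control period).
- optics.get_image(name): name is "scene" or "top" or "wrist"; returns the picture (420x560x3 uint8, blue, green, red); there is no depth.
- optics.calibration(name): a dict with "camera_matrix" (3x3 intrinsics, pixels), "xyz" and "rotation" of the camera in the world. Camera axes: x right, y down, z forward; pixel columns grow to the right and rows downward; lengths in m; the calibration is good to about 2 mm. A picture is of the moment at which its call begins: read the wrist's pose just before it. calibration takes no time and is no camera call; for the wrist camera it gives the pose at the moment of the call.
- arm.hand_in(): hands the job in; it is judged then, once.
The state is a dict: "time_s": time; "qpos": joint angles; "qvel": joint speeds; "effort": joint torques, N m; "ee_pos": TCP position; "tcp_rot": TCP orientation; "contact_force": force on the tool from outside, world axes, zero at the start; "torque": the same for the moment, N m; "opening": finger opening in m; "grasp_force": force on a finger pad.
Only numpy, scipy, OpenCV 4.12 (cv2) and the standard library are available. Lean on these libraries where they do the work, as an engineer would, in place of code of your own. Each camera call takes 0.05 s, during which the arm holds its last target. There are 200 camera calls.

TASK

Get the potter's hand rest ready for trimming: swing its arm all the way round against its stop, so that the lug at its end lies between the two plates of the sloping fork, then take the long headed pin out of the wooden block and push it through the fork and the lug, past the spring catch, until its flange sits fully home on the fork. Let go of it, and leave the short pin and everything else on the bench where it is.

Things in the scene. Friction and masses are not known exactly. Their poses are not given: they have to be found in the camera images.
- rest: Dark iron stand of the hand rest, fixed to the bench. Origin: on the bench, between its two pillars; z up; the fork stands at y = -90 mm, the arm's pivot at y = +90 mm. Base plate 140 x 270 x 12 mm (x -45 to +95). Its head slopes: it leans 0.52 rad (30 degrees) towards its own -x side.
- fork: Sloping fork, fixed: two parallel steel plates 60 x 60 x 12 mm, 20 mm gap between them, one 20 mm hole through both. Origin: centre of the hole's mouth, in the upper plate's outer face, 160 mm above the bench. z: the hole's axis, out of the mouth, 0.52 rad from vertical; x: up the slope to the web joining the plates (its top is flush with the face, x 30 to 72 mm); y: to the arm's pivot.
- catch_spot (a point): Where a spring ball catch reaches about 2.5 mm into the way of the pin from the fork's +x side: on the hole's axis, 52 mm below the mouth and 8 mm below the lower plate. It gives way to a firm push along the pin (some 5 to 20 N) and then rubs on the shank. Beyond it the way is free. Its axes are the fork's.
- swing (a joint): Hinge of the swing arm (rad): 0 = against its stop, lug and fork holes in line; grows to 1.2 as the arm swings out of the fork, down the slope towards the fork's -x. Stiff: it stays where it is left; moving it takes some 4 to 7 N at the post.
- pivot (a point): Point on the arm's hinge axis (parallel to the fork's z), level with the arm's upper face; at (0, 180, -15) mm in the fork's frame.
- post_mid (a point): On the axis of the round steel post that stands up square from the arm, 90 mm from the pivot: 22 mm thick, 47 mm tall above the arm's upper face, this point 27 mm above that face (20 mm under the post's top). Its axes are the arm's: equal to the fork's when the joint is 0. The post's axis is z.
- lug_hole (a point): Centre of the 22 mm hole in the lug, in the arm's upper face, 180 mm from the pivot. The arm is a flat steel bar 40 mm wide and 14 mm thick. Its z is the hole's axis.
- block: Fixed light wooden block 64 x 180 x 40 mm that holds the two pins upright in 20 mm sockets, 32 mm deep, at y = +55 and -55 mm. Origin: centre of its underside; z up.
- pin: Long headed pin, plain steel, loose, 260 g. Origin: on its axis, in the flange's underside; z towards the head. Flange 40 mm across, z 0 to 6 mm; above it a round knob 26 mm thick, z 6 to 36 mm; shank 18 mm thick, z 0 to -70 mm, nose bevelled to 15 mm over the last 3 mm. Starts upright in either socket of the block, flange underside 78 mm above the bench.
- short_pin: The short pin, same head and thickness but a shank of only 45 mm, so that it stands 25 mm lower, in the other socket. Not to be used.
- teapot: Brown clay teapot, body 120 mm across, 108 mm tall, spout and handle make it about 190 mm long. Origin: centre of its underside. Bystander.
- cup: Brown clay cup, 66 mm across, 55 mm tall. Origin: centre of its underside. Bystander.
- pot_lid: Brown clay lid, 76 mm across, 30 mm tall. Origin: centre of its underside. Bystander.
- spatula: Wooden spatula lying on the bench, 190 mm long. Origin: middle of its underside. Bystander.
Not all that is in view belongs to the job. What is shaped like the pin but pink or red is not meant.

How it is judged:
By the outcome, as a careful person would: the job done as asked, in the order asked, and still so for the second after the job is handed in, with the robot touching nothing.
It also fails if it takes over 54 s, if anything falls off the work surface, if the arm or the gripper's body presses on something with over 40 N, if the wrist force passes 120 N, or if a joint passes its speed limit or range.

## Working session

There is one attempt and no reset: what is moved stays moved. The work goes in short steps, Python scripts to look and compute and a tool call to move; the robot and the scene stay as the last step left them, time stands still between calls to the robot, and variables do not carry over. Pictures are saved under pics/ and viewed, at most 10 in all, crops included, and the job is handed in when it is done.

Besides the shell and the picture viewer there is one more tool, called as name(argument=value, ...), one argument or row to a line, values as JSON. play_rows: Moves the arm, as the interface text tells. Shifts and turns lie within -1 to 1; 1 stands for 120 mm of shift or 90 degrees of turn. Its arguments: {"type":"object","properties":{"series":{"type":"array"},"newtons":{"type":"number"}},"required":["series"]}

```bash
mkdir -p pics; ls; python3 - <<'E'
from bench import readout, optics
import cv2,numpy as np
np.set_printoptions(precision=4,suppress=True)
s=readout.read_state();print(s)
for n in ("scene","top"):
    im=optics.get_image(n);cv2.imwrite(f"pics/{n}0.png",im)
    c=optics.calibration(n);print(n,c)
E
```

```text
pics
{'time_s': 0.0, 'qpos': array([-1.2165,  0.5921,  0.0483,  1.6099, -0.0334,  0.9427, -0.0337]), 'qvel': array([-0.0004, -0.0024, -0.0009, -0.0001,  0.0001, -0.0009, -0.0002]), 'effort': array([  0.0003, -54.8693,   1.5469, -19.8131,   0.0095,   0.009 ,
         0.    ]), 'ee_pos': array([0.3135, 0.6528, 0.2301]), 'tcp_rot': array([-3.1393,  0.0001,  2.6938]), 'contact_force': array([ 0.4356, -0.77  , -0.1025]), 'torque': array([-0.0381,  0.0418,  0.0014]), 'grasp_force': 0.0, 'opening': 0.0854963351168441}
scene {'camera_matrix': array([[468.06  ,   0.    , 281.6062],
       [  0.    , 468.06  , 213.9987],
       [  0.    ,   0.    ,   1.    ]]), 'xyz': array([ 0.9868, -0.6395,  0.7507]), 'rotation': array([-2.2323,  0.0172,  0.6144])}
top {'camera_matrix': array([[498.2593,   0.    , 278.1882],
       [  0.    , 498.2593, 204.934 ],
       [  0.    ,   0.    ,   1.    ]]), 'xyz': array([0.4251, 0.0052, 1.4294]), 'rotation': array([-3.0643, -0.0089, -1.5914])}
```

View pics/scene0.png

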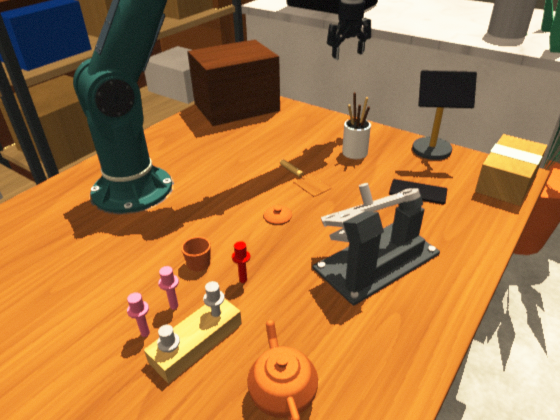

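View pics/top0.png

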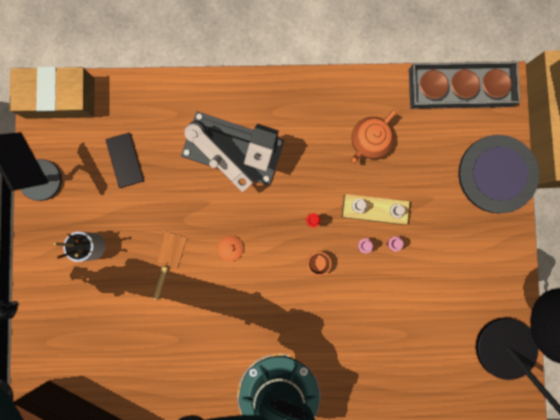

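The scene view shows two steel pins in the pale block at about (167,338) and (213,295), a red pin at (241,262) and two pink ones at (167,288) and (137,315). The rest's fork is at (362,250), and its arm is swung out towards the robot with the post at (367,195). In the top view, the steel pins are at (361,205) and (399,210), the fork face at (257,156), the pivot at (193,131) and the lug at (243,183). The steel pin at scene (213,295) looks taller, so I'll enlarge to confirm.

```bash
cat > h.py <<'E'
import numpy as np, cv2
from scipy.spatial.transform import Rotation as R
from bench import readout, optics
np.set_printoptions(precision=4,suppress=True)
def cam(n,c=None):
    c=c or optics.calibration(n)
    Rm=R.from_euler('xyz',c['rotation']).as_matrix()
    return c['camera_matrix'],Rm,np.array(c['xyz'])
def proj(C,X):
    K,Rm,t=C; p=(np.atleast_2d(X)-t)@Rm@K.T
    return p[:,:2]/p[:,2:]
def ray(C,uv):
    K,Rm,t=C; d=Rm@np.linalg.solve(K,[uv[0],uv[1],1]); return t,d/np.linalg.norm(d)
def tri(obs):
    A=np.zeros((3,3));b=np.zeros(3)
    for C,uv in obs:
        t,d=ray(C,uv);P=np.eye(3)-np.outer(d,d);A+=P;b+=P@t
    X=np.linalg.solve(A,b); return X,[np.round(proj(C,X)[0]-uv,1) for C,uv in obs]
def onz(C,uv,z):
    t,d=ray(C,uv);return t+d*(z-t[2])/d[2]
E
python3 - <<'E'
import cv2,numpy as np
s=cv2.imread('pics/scene0.png');t=cv2.imread('pics/top0.png')
def crop(im,x,y,w,h,k):
    c=cv2.resize(im[y:y+h,x:x+w],None,fx=k,fy=k,interpolation=cv2.INTER_CUBIC)
    for i in range(0,w,20):cv2.putText(c,str(x+i),(i*k,8),0,.3,(255,255,255));cv2.line(c,(i*k,0),(i*k,3),(255,255,255))
    for i in range(0,h,20):cv2.putText(c,str(y+i),(0,i*k+4),0,.3,(255,255,255))
    return c
a=np.hstack([crop(s,140,270,100,100,4),crop(t,340,180,100,100,4)[:, :400]])
b=np.hstack([crop(s,310,175,133,66,3),crop(t,175,105,133,66,3)])
b=np.hstack([crop(s,310,170,133,66,3)[:, :399],crop(t,175,108,133,66,3)[:, :399]])
b=np.pad(b,((0,0),(0,2),(0,0)))
cv2.imwrite('pics/m1.png',np.vstack([a,b]))
a=np.hstack([crop(s,310,170,133,130,3),crop(t,170,100,133,100,3)[:390] if 0 else np.pad(crop(t,170,100,133,100,3),((0,90),(0,0),(0,0)))])
cv2.imwrite('pics/m2.png',a)
E
```

```text
(no output)
```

View pics/m1.png

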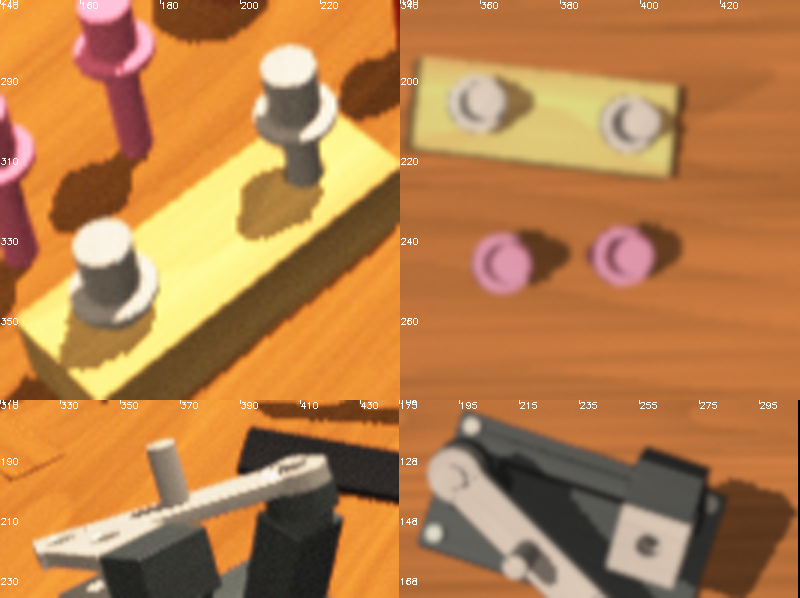

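View pics/m2.png

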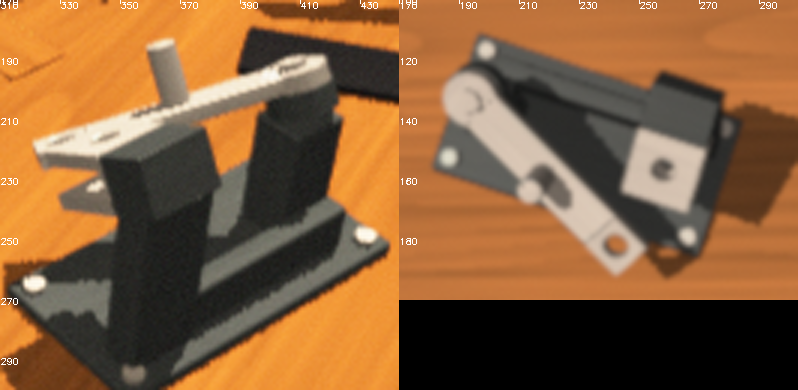

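The enlarged views settle it. There are five pin-shaped things: steel at scene (212,286), steel at (166,330), pink at (167,288), pink at (137,315) and red at (241,262). The long pin is the steel one at scene (212,286), top (362,205). It is plain steel with bare shank showing between flange and block, whereas the other steel pin's flange sits low on the block. The fork hole is at top (257.7,156.7), the post top at top (213.7,163.7) / scene (363,185), and the lug hole at top (242,181.7).

```bash
python3 - <<'E'
from h import *
from scipy.optimize import least_squares
S=cam('scene');T=cam('top')
print('knob top',tri([(S,(212,286.3)),(T,(362,205))]), 'flange', onz(T,(359.5,205.7),.084), onz(S,(213.5,296.7),.084))
print('post top',tri([(S,(363.3,185)),(T,(213.7,163.7))]))
t30=np.pi/6
def model(p):
    x,y,yaw,q,bz=p
    Rr=R.from_euler('z',yaw).as_matrix(); F=Rr@R.from_euler('y',-t30).as_matrix()
    # fork hole at y=-90; x offset p4 in rest frame
    o=np.array([x,y,0]); f=o+Rr@[bz,-.09,.16]
    piv=f+F@[0,.18,-.015]
    A=F@R.from_euler('z',-q).as_matrix()   # sign checked below
    a=lambda v: piv+A@np.array(v)
    return dict(fork=f,piv=piv,lug=a([0,-.18,0]),post=a([0,-.09,.047]),Rr=Rr,F=F,o=o,A=A)
def scr(m,s): return [m['o']+m['Rr']@[sx,sy,.014] for sx,sy in s]
sc=[(.083,.123),(-.033,.123),(-.033,-.123),(.083,-.123)]
def res(p,full=False):
    m=model(p)
    P=[m['fork'],m['post'],m['lug'],m['piv']]; uvT=[(257.7,156.7),(213.7,163.7),(242,181.7),(193.7,133.3)]
    r=[(proj(T,P)-uvT),proj(S,[m['post']])-[(363.3,185)]]
    # screw pair midpoints -> rest origin direction (+25mm x, 0)
    c=m['o']+m['Rr']@[.025,0,.014]
    r.append(proj(T,[c])-[np.mean([(199,116.3),(186.3,152.3),(266,179),(279,142.7)],0)])
    r=np.vstack(r)
    return r if full else r.ravel()
for q0 in (.5,-.5):
    s=least_squares(res,[.6,.1,-.38,q0,0.0]);m=model(s.x)
    print(s.cost,s.x);print(res(s.x,True))
    for k in('fork','piv','lug','post','F'):print(k,m[k])
w=[onz(T,u,.014) for u in [(199,116.3),(186.3,152.3),(266,179),(279,142.7)]];print(np.array(w)); 
d=w[0]-w[3];print('yaw',np.arctan2(-d[0],d[1]));d=w[1]-w[2];print('yaw',np.arctan2(-d[0],d[1]))
E
```

```text
knob top (array([ 0.5235, -0.2293,  0.1141]), [array([-1.1,  0.1]), array([-0.6, -0.5])]) flange [ 0.5225 -0.2293  0.084 ] [ 0.5237 -0.227   0.084 ]
post top (array([0.6329, 0.1555, 0.164 ]), [array([-0.5,  0.1]), array([-0.2, -0.3])])
0.59574567763579 [ 0.6787  0.1265 -0.3457  0.5115  0.0008]
[[ 0.2106 -0.106 ]
 [-0.2764 -0.2532]
 [ 0.1538 -0.0559]
 [-0.086  -0.4627]
 [-0.6015 -0.6207]
 [ 0.0021  0.0007]]
fork [0.6489 0.0416 0.16  ]
piv [0.717  0.2084 0.147 ]
lug [0.592  0.0866 0.103 ]
post [0.6324 0.1554 0.1657]
F [[ 0.8148  0.3389 -0.4704]
 [-0.2935  0.9408  0.1694]
 [ 0.5     0.      0.866 ]]
0.5957456776357528 [ 0.6787  0.1265 -0.3457  0.5115  0.0008]
[[ 0.2106 -0.106 ]
 [-0.2764 -0.2532]
 [ 0.1538 -0.0559]
 [-0.086  -0.4627]
 [-0.6015 -0.6207]
 [ 0.0021  0.0007]]
fork [0.6489 0.0416 0.16  ]
piv [0.717  0.2084 0.147 ]
lug [0.592  0.0866 0.103 ]
post [0.6324 0.1554 0.1657]
F [[ 0.8148  0.3389 -0.4704]
 [-0.2935  0.9408  0.1694]
 [ 0.5     0.      0.866 ]]
[[ 0.7954  0.2136  0.014 ]
 [ 0.691   0.2508  0.014 ]
 [ 0.6095  0.0238  0.014 ]
 [ 0.7139 -0.0156  0.014 ]]
yaw -0.3414922320639185
yaw -0.34478132417105656
```

play_rows(
  series=[
    [1, 0, 0, -0.4, 0],
    [1, 0, 0, -0.8, -0.03],
    [1, -0.1, -0.05, -1, -0.066],
    [1, -0.35, -0.2, -1, -0.066],
    [1, -0.6, -0.35, -1, -0.066],
    [1, -0.85, -0.5, -1, -0.066],
    [0.3, -1, -0.62, -1, -0.066],
    [0.3, -1, -0.62, -1, -0.066],
    [0.3, -1, -0.62, -1, -0.066],
    [0.3, -1, -0.62, -1, -0.066],
  ],
  newtons=40,
)

```text
time_s: 1.1
ee_pos: [0.3884, 0.536, 0.351]
tcp_rot: [3.141, -0.001, 2.8]
contact_force: [-0.1, 0.5, 0.1]
opening: 0.0555
grasp_force: 0.0
```

```bash
cat >> h.py <<'E'
def to(target,yaw=None):
    "print shift (units of 120 mm, tool axes) and turn (units of 90 deg) from measured pose to target"
    s=readout.read_state();p=s['ee_pos'];r=s['tcp_rot'];psi=r[2]
    A=np.array([[np.cos(psi),np.sin(psi),0],[np.sin(psi),-np.cos(psi),0],[0,0,-1]])
    u=A@(np.array(target)-p)/.12
    print('t',round(s['time_s'],2),'pos',p,'rot',r,'F',s['contact_force'],'open',round(s['opening'],4),'grip',round(s['grasp_force'],1))
    print('units',np.round(u,3),'turn',None if yaw is None else round(-(yaw-psi)/(np.pi/2),3))
E
python3 -c "
from h import *
to((.642,.152,.35),2.797)"
```

```text
t 1.1 pos [0.3884 0.536  0.351 ] rot [ 3.1414 -0.0013  2.7999] F [-0.0744  0.5108  0.0911] open 0.0555 grip 0.0
units [-3.064 -2.307  0.008] turn 0.002
```

play_rows(
  series=[
    [0.3, -0.25, -0.19, 0, 0],
    [0.3, -0.5, -0.38, 0, 0],
    [0.3, -0.75, -0.57, 0, 0],
    [0.3, -1, -0.77, 0, 0],
    [0.3, -1, -0.77, 0, 0],
    [0.3, -1, -0.77, 0, 0],
    [0.3, -1, -0.77, 0, 0],
    [0.3, -1, -0.77, 0, 0],
    [0.3, -1, -0.77, 0, 0],
    [0.3, -1, -0.77, 0, 0],
  ],
)

```text
time_s: 2.1
ee_pos: [0.4711, 0.4079, 0.3512]
tcp_rot: [-3.142, -0.0, 2.799]
contact_force: [-0.2, -0.3, 1.1]
opening: 0.0554
grasp_force: 0.0
```

play_rows(
  series=[
    [0.3, -0.25, -0.19, 0, 0],
    [0.3, -0.5, -0.38, 0, 0],
    [0.3, -0.75, -0.57, 0, 0],
    [0.3, -1, -0.77, 0, 0],
    [0.3, -1, -0.77, 0, 0],
    [0.3, -1, -0.77, 0, 0],
    [0.3, -1, -0.77, 0, 0],
    [0.3, -1, -0.77, 0, 0],
    [0.3, -1, -0.77, 0, 0],
    [0.3, -1, -0.77, 0, 0],
  ],
)

```text
time_s: 3.1
ee_pos: [0.553, 0.2805, 0.3513]
tcp_rot: [3.141, -0.0, 2.799]
contact_force: [-0.3, 0.1, -0.3]
opening: 0.0554
grasp_force: 0.0
```

```bash
python3 -c "
from h import *
to((.642,.152,.35),2.797)
W=cam('wrist'); im=optics.get_image('wrist'); cv2.imwrite('pics/w1.png',im)
import pickle; pickle.dump(W,open('w1.pkl','wb'))
print(W[2], W[1]); 
for n,X in dict(fork=[.6489,.0416,.16],posttop=[.6324,.1554,.1657],lug=[.592,.0866,.103]).items(): print(n,proj(W,X))
"
```

```text
t 3.1 pos [0.553  0.2805 0.3513] rot [ 3.1415 -0.0002  2.7991] F [-0.3011  0.0934 -0.2505] open 0.0554 grip 0.0
units [-1.058 -0.759  0.011] turn 0.001
[0.4822 0.3065 0.495 ] [[ 0.3357  0.9009  0.2753]
 [ 0.942  -0.3209 -0.0984]
 [-0.0003  0.2923 -0.9563]]
fork [[112.2199 324.9684]]
posttop [[195.0801 286.5319]]
lug [[144.0442 250.3815]]
```

View pics/w1.png

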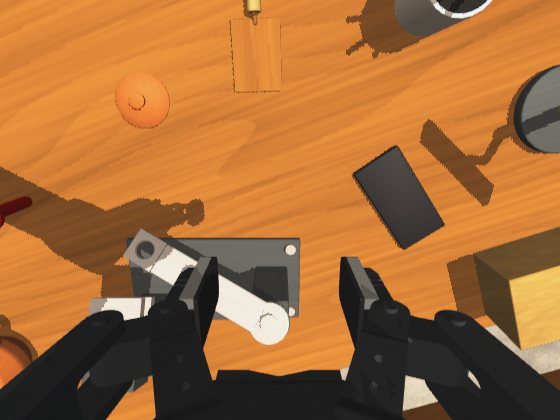

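The wrist view shows the lug hole at (146,248), where I predicted (144,250), so the model is good to about 2 mm. The fork lies at lower left and the post is hidden behind the left finger.

play_rows(
  series=[
    [0.3, -0.25, -0.19, 0, 0],
    [0.3, -0.5, -0.38, 0.1, 0],
    [0.3, -0.75, -0.57, 0.3, 0],
    [0.3, -1, -0.76, 0.5, 0],
    [0.3, -1, -0.76, 0.8, 0],
    [0.3, -1, -0.76, 0.8, 0],
    [0.3, -1, -0.76, 0.8, 0],
    [0.3, -1, -0.76, 0.8, 0],
    [0.3, -1, -0.76, 0.8, 0],
    [0.3, -1, -0.76, 0.8, 0],
  ],
)

```text
time_s: 4.15
ee_pos: [0.6362, 0.1543, 0.257]
tcp_rot: [3.14, 0.002, 2.799]
contact_force: [0.6, 0.2, 0.3]
opening: 0.0557
grasp_force: 0.0
```

```bash
python3 -c "
from h import *
to((.642,.152,.131),2.797)
for th in (.5115,.4,.3,.2,.1,0,-.03):
  F=np.array([[ 0.8148,0.3389,-0.4704],[-0.2935,0.9408,0.1694],[0.5,0,0.866]])
  g=lambda q: np.array([.717,.2084,.147])+F@R.from_euler('z',-q).as_matrix()@[0,-.09,.027]
  d=g(th)-g(.5115);psi=2.799
  print(th,np.round(np.array([[np.cos(psi),np.sin(psi),0],[np.sin(psi),-np.cos(psi),0],[0,0,-1]])@d/.12,3),g(th))
"
```

```text
t 4.15 pos [0.6362 0.1543 0.257 ] rot [3.1396 0.0021 2.7989] F [0.6162 0.1821 0.3156] open 0.0557 grip 0.0
units [-0.052 -0.002  1.05 ] turn 0.001
0.5115 [0. 0. 0.] [0.6418 0.1521 0.1484]
0.4 [-0.065 -0.037 -0.038] [0.6476 0.1453 0.1529]
0.3 [-0.126 -0.063 -0.073] [0.6535 0.1399 0.1571]
0.2 [-0.189 -0.082 -0.109] [0.6598 0.1352 0.1614]
0.1 [-0.253 -0.093 -0.146] [0.6666 0.1314 0.1659]
0 [-0.318 -0.097 -0.184] [0.6738 0.1283 0.1704]
-0.03 [-0.337 -0.097 -0.195] [0.676  0.1275 0.1717]
```

play_rows(
  series=[
    [0.3, -0.05, 0, 0.3, 0],
    [0.3, -0.05, 0, 0.6, 0],
    [0.3, -0.05, 0, 0.8, 0],
    [0.3, -0.05, 0, 1, 0],
    [0.3, -0.05, 0, 1, 0],
    [-1, -0.05, 0, 1, 0],
    [-1, -0.05, 0, 1, 0],
    [-1, -0.05, 0, 1, 0],
    [-1, -0.05, 0, 1, 0],
    [-1, -0.05, 0, 1, 0],
  ],
  newtons=40,
)

```text
time_s: 5.15
ee_pos: [0.6431, 0.1524, 0.1375]
tcp_rot: [3.138, 0.003, 2.798]
contact_force: [0.8, 1.8, 6.9]
opening: 0.0207
grasp_force: 40.6
```

play_rows(
  series=[
    [-1, -0.03, -0.02, -0.02, 0],
    [-1, -0.065, -0.037, -0.04, 0],
    [-1, -0.095, -0.05, -0.056, 0],
    [-1, -0.126, -0.063, -0.073, 0],
    [-1, -0.158, -0.073, -0.091, 0],
    [-1, -0.189, -0.082, -0.109, 0],
    [-1, -0.22, -0.088, -0.128, 0],
    [-1, -0.253, -0.093, -0.146, 0],
    [-1, -0.285, -0.096, -0.165, 0],
    [-1, -0.318, -0.097, -0.184, 0],
  ],
)

```text
time_s: 6.15
ee_pos: [0.6679, 0.1322, 0.1548]
tcp_rot: [-3.141, -0.012, 2.802]
contact_force: [-4.9, 9.3, -6.9]
opening: 0.0209
grasp_force: 39.2
```

play_rows(
  series=[
    [-1, -0.02, 0, -0.011, 0],
    [-1, -0.04, 0, -0.022, 0],
    [-1, -0.06, 0, -0.033, 0],
    [-1, -0.06, 0, -0.033, 0],
    [-1, -0.06, 0, -0.033, 0],
    [-1, -0.06, 0, -0.033, 0],
    [-1, -0.06, 0, -0.033, 0],
    [-1, -0.06, 0, -0.033, 0],
    [-1, -0.06, 0, -0.033, 0],
    [-1, -0.06, 0, -0.033, 0],
  ],
)

```text
time_s: 7.15
ee_pos: [0.6746, 0.129, 0.159]
tcp_rot: [-3.141, -0.012, 2.801]
contact_force: [-4.9, 5.7, -3.2]
opening: 0.0205
grasp_force: 39.2
```

```bash
python3 -c "
from h import *
to((.642,.152,.131),2.797)
im=optics.get_image('top');cv2.imwrite('pics/t2.png',cv2.resize(im[90:210,150:310],(800,600),interpolation=cv2.INTER_CUBIC))
"
```

```text
t 7.15 pos [0.6746 0.129  0.159 ] rot [-3.1407 -0.0116  2.8013] F [-4.9294  5.7086 -3.1513] open 0.0205 grip 39.2
units [0.32  0.09  0.233] turn 0.003
```

play_rows(
  series=[
    [-1, -0.03, 0, -0.017, 0],
    [-1, -0.06, 0, -0.034, 0],
    [-1, -0.09, 0, -0.05, 0],
    [-1, -0.09, 0, -0.05, 0],
    [-1, -0.09, 0, -0.05, 0],
    [-1, -0.09, 0, -0.05, 0],
    [-1, -0.09, 0, -0.05, 0],
    [-1, -0.09, 0, -0.05, 0],
    [-1, -0.09, 0, -0.05, 0],
    [-1, -0.09, 0, -0.05, 0],
  ],
)

```text
time_s: 8.2
ee_pos: [0.6797, 0.127, 0.1621]
tcp_rot: [-3.138, -0.022, 2.802]
contact_force: [-9.9, 7.8, -8.2]
opening: 0.0201
grasp_force: 41.3
```

play_rows(
  series=[
    [-1, 0.04, 0, 0.02, 0],
    [-1, 0.04, 0, 0.02, 0],
    [0.2, 0.04, 0, 0.02, 0],
    [0.2, 0.04, 0, 0.02, 0],
    [0.2, 0.04, 0, 0.02, 0],
    [0.2, 0.04, 0, -0.3, 0],
    [0.2, 0.04, 0, -0.6, 0],
    [0.2, 0.04, 0, -1, 0],
    [0.2, 0.04, 0, -1, 0],
    [0.2, 0.04, 0, -1, 0],
  ],
)

```text
time_s: 9.2
ee_pos: [0.6871, 0.122, 0.2898]
tcp_rot: [3.14, 0.004, 2.796]
contact_force: [-0.8, -0.6, -0.2]
opening: 0.0511
grasp_force: 0.0
```

```bash
python3 -c "
from h import *
to((.6489,.0416,.3),2.797)
im=optics.get_image('top');a=cv2.resize(im[100:200,165:298],(399,300),interpolation=cv2.INTER_CUBIC)
b=cv2.resize(optics.get_image('scene')[165:295,305:438],(399,390),interpolation=cv2.INTER_CUBIC)
cv2.imwrite('pics/t2.png',np.hstack([b,np.pad(a,((0,90),(0,0),(0,0)))]))
W=cam('wrist');w=optics.get_image('wrist');cv2.imwrite('pics/w2.png',w);import pickle;pickle.dump(W,open('w2.pkl','wb'))
print(proj(cam('top'),[[.6489,.0416,.16],[.717+.3389*-.09-.4704*.047,.2084-.09*.9408+.1694*.047,.147+.866*.047]]))
"
```

```text
t 9.2 pos [0.6871 0.122  0.2898] rot [3.1397 0.0042 2.7961] F [-0.8316 -0.5807 -0.1847] open 0.0511 grip 0.0
units [ 0.073 -0.738 -0.085] turn -0.001
[[257.9009 156.6067]
 [221.673  149.2836]]
```

View pics/t2.png

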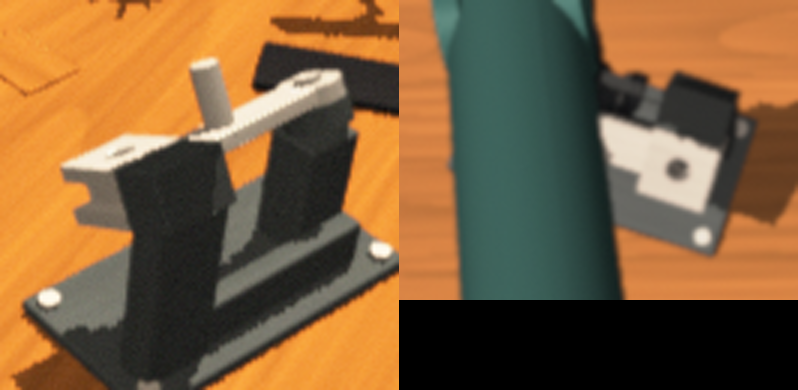

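The lug now lies in the fork. The post top is at scene (373.3,186), which I'll use to check the joint angle. The fork hole in the top view is at about (257.7,156.7), unchanged.

```bash
python3 -c "
from h import *
F=np.array([[ 0.8148,0.3389,-0.4704],[-0.2935,0.9408,0.1694],[0.5,0,0.866]])
S=cam('scene')
for q in (.5115,.1,.05,0,-.05): print(q,proj(S,np.array([.717,.2084,.147])+F@R.from_euler('z',-q).as_matrix()@[0,-.09,.047]))
import pickle;W=pickle.load(open('w2.pkl','rb'));print('wrist fork',proj(W,[[.6489,.0416,.16]]))
"
```

```text
0.5115 [[362.7075 184.3812]]
0.1 [[369.379  185.7865]]
0.05 [[370.6414 185.8021]]
0 [[371.9958 185.7819]]
-0.05 [[373.4395 185.7255]]
wrist fork [[171.3111 190.9222]]
```

View pics/w2.png

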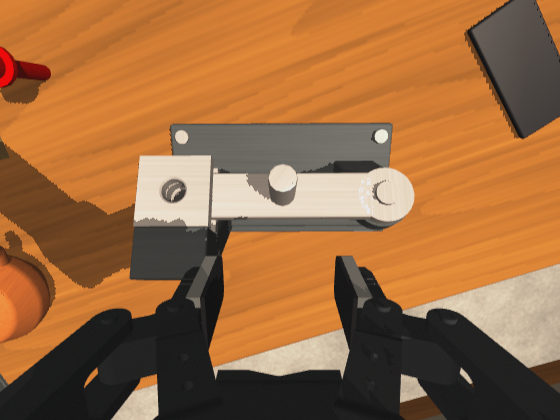

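The wrist view shows the arm lying straight in the fork: fork hole (174,190), post (282,180), pivot (388,192). The arm is at its stop, so I'll go to the long pin.

```bash
python3 -c "
from h import *
import pickle;W=pickle.load(open('w2.pkl','rb'));T=cam('top')
print(tri([(W,(174,190.5)),(T,(257.7,156.7))]), proj(W,[[.6489+.0003,.0416+.0009,.16]]))
to((.523,-.229,.21),2.797)"
```

```text
(array([0.6497, 0.0422, 0.1557]), [array([-0.1, -0.3]), array([ 0. , -0.1])]) [[172.4559 190.8971]]
t 9.35 pos [0.6847 0.1224 0.2858] rot [-3.1398 -0.0023  2.797 ] F [-0.1679 -0.3057 -0.1681] open 0.0513 grip 0.0
units [ 0.28  -3.211  0.632] turn 0.0
```

play_rows(
  series=[
    [0.2, 0, -0.3, 0, 0],
    [0.2, 0, -0.6, 0, 0],
    [0.2, 0, -0.9, 0, 0],
    [0.2, 0, -1, 0, 0],
    [0.2, 0, -1, 0, 0],
    [0.2, 0, -1, 0, 0],
    [0.2, 0, -1, 0, 0],
    [0.2, 0, -1, 0, 0],
    [0.2, 0, -1, 0, 0],
    [0.2, 0, -1, 0, 0],
  ],
)

```text
time_s: 10.35
ee_pos: [0.6454, 0.0108, 0.2873]
tcp_rot: [3.141, 0.0, 2.799]
contact_force: [0.1, -0.2, 0.6]
opening: 0.0512
grasp_force: 0.0
```

play_rows(
  series=[
    [0.2, 0, -0.3, 0, 0],
    [0.2, 0, -0.6, 0, 0],
    [0.2, 0, -0.9, 0, 0],
    [0.2, 0.1, -1, 0, 0],
    [0.2, 0.1, -1, 0, 0],
    [0.2, 0.1, -1, 0, 0],
    [0.2, 0.1, -1, 0, 0],
    [0.2, 0.1, -1, 0, 0],
    [0.2, 0.1, -1, 0, 0],
    [0.2, 0.1, -1, 0, 0],
  ],
)

```text
time_s: 11.35
ee_pos: [0.5938, -0.0983, 0.2872]
tcp_rot: [3.142, -0.0, 2.799]
contact_force: [-0.8, -0.0, 0.5]
opening: 0.0509
grasp_force: 0.0
```

play_rows(
  series=[
    [0.2, 0.05, -0.3, 0, 0],
    [0.2, 0.1, -0.6, 0, 0],
    [0.2, 0.18, -0.9, 0, 0],
    [0.2, 0.18, -1, 0, 0],
    [0.2, 0.18, -1, 0.1, 0],
    [0.2, 0.18, -1, 0.1, 0],
    [0.2, 0.18, -1, 0.1, 0],
    [0.2, 0.18, -1, 0.1, 0],
    [0.2, 0.18, -1, 0.1, 0],
    [0.2, 0.18, -1, 0.1, 0],
  ],
)

```text
time_s: 12.35
ee_pos: [0.5331, -0.204, 0.2755]
tcp_rot: [3.141, 0.0, 2.799]
contact_force: [0.5, 0.1, 0.1]
opening: 0.0514
grasp_force: 0.0
```

```bash
python3 -c "
from h import *
to((.523,-.229,.20),2.797)
W=cam('wrist');im=optics.get_image('wrist');cv2.imwrite('pics/w3.png',im);import pickle;pickle.dump(W,open('w3.pkl','wb'))
print(proj(W,[[.523,-.229,.114],[.523,-.229,.084]]))"
```

```text
t 12.35 pos [ 0.5331 -0.204   0.2755] rot [3.1414 0.0003 2.7987] F [0.5479 0.062  0.0881] open 0.0514 grip 0.0
units [ 0.01  -0.224  0.629] turn 0.001
[[248.8219 187.3129]
 [251.3147 180.3112]]
```

View pics/w3.png

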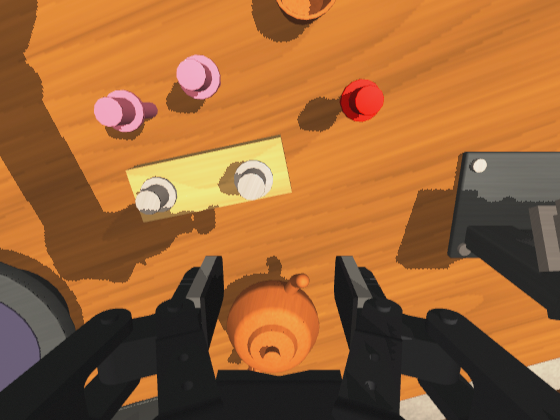

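The wrist view shows the long pin's knob at (251,186), predicted (249,187), and the short pin at (148,201). They match, so I'll descend and grip the knob.

play_rows(
  series=[
    [0.2, 0.01, -0.22, 0, 0],
    [0.2, 0.01, -0.22, 0.2, 0],
    [0.2, 0.01, -0.22, 0.5, 0],
    [0.2, 0.01, -0.22, 0.8, 0],
    [0.2, 0.01, -0.22, 1, 0],
    [0.2, 0.01, -0.22, 1, 0],
    [0.2, 0.01, -0.22, 1, 0],
    [0.2, 0.01, -0.22, 1, 0],
    [0.2, 0.01, -0.22, 1, 0],
    [0.2, 0.01, -0.22, 1, 0],
  ],
)

```text
time_s: 13.4
ee_pos: [0.5234, -0.2294, 0.1567]
tcp_rot: [3.142, 0.003, 2.798]
contact_force: [0.2, 0.6, -0.1]
opening: 0.0512
grasp_force: 0.0
```

```bash
python3 -c "
from h import *
to((.5233,-.2287,.09),2.797)"
```

```text
t 13.4 pos [ 0.5234 -0.2294  0.1567] rot [3.1415 0.0025 2.7975] F [ 0.1888  0.5664 -0.1328] open 0.0512 grip 0.0
units [0.003 0.005 0.555] turn 0.0
```

play_rows(
  series=[
    [0.2, 0, 0, 0.2, 0],
    [0.2, 0, 0, 0.4, 0],
    [0.2, 0, 0, 0.55, 0],
    [0.2, 0, 0, 0.55, 0],
    [0.2, 0, 0, 0.55, 0],
    [-1, 0, 0, 0.55, 0],
    [-1, 0, 0, 0.55, 0],
    [-1, 0, 0, 0.55, 0],
    [-1, 0, 0, 0.55, 0],
    [-1, 0, 0, 0.55, 0],
  ],
  newtons=30,
)

```text
time_s: 14.4
ee_pos: [0.5238, -0.2294, 0.0907]
tcp_rot: [3.141, 0.003, 2.798]
contact_force: [-0.0, 1.3, 6.6]
opening: 0.0248
grasp_force: 29.6
```

play_rows(
  series=[
    [-1, 0, 0, -0.2, 0],
    [-1, 0, 0, -0.4, 0],
    [-1, 0, 0, -0.6, 0],
    [-1, 0, 0, -0.8, 0],
    [-1, 0, 0, -1, 0],
    [-1, 0, 0, -1, 0],
    [-1, 0, 0, -1, 0],
    [-1, 0, 0, -1, 0],
    [-1, 0, 0, -1, 0],
    [-1, 0, 0, -1, 0],
  ],
)

```text
time_s: 15.4
ee_pos: [0.5219, -0.2288, 0.2082]
tcp_rot: [-3.141, -0.002, 2.798]
contact_force: [-0.1, 0.4, -2.7]
opening: 0.025
grasp_force: 30.3
```

```bash
python3 -c "
from h import *
to((.649,.042,.273),2.797)"
```

```text
t 15.4 pos [ 0.5219 -0.2288  0.2082] rot [-3.1415 -0.0023  2.7975] F [-0.1282  0.3852 -2.7057] open 0.025 grip 30.3
units [-0.236  2.482 -0.54 ] turn 0.0
```

play_rows(
  series=[
    [-1, 0, 0, -0.3, 0],
    [-1, 0, 0.1, -0.6, 0],
    [-1, 0, 0.35, -0.9, 0],
    [-1, -0.05, 0.6, -0.9, 0],
    [-1, -0.1, 0.8, -0.9, 0],
    [-1, -0.1, 1, -0.9, 0],
    [-1, -0.1, 1, -0.9, 0],
    [-1, -0.1, 1, -0.9, 0],
    [-1, -0.1, 1, -0.9, 0],
    [-1, -0.1, 1, -0.9, 0],
  ],
)

```text
time_s: 16.4
ee_pos: [0.5737, -0.1218, 0.3172]
tcp_rot: [-3.141, -0.0, 2.795]
contact_force: [0.5, -0.6, -2.6]
opening: 0.0249
grasp_force: 30.3
```

play_rows(
  series=[
    [-1, 0, 0.2, 0, 0],
    [-1, -0.05, 0.4, 0, 0],
    [-1, -0.1, 0.6, 0, 0],
    [-1, -0.13, 0.8, 0, 0],
    [-1, -0.13, 1, 0, 0],
    [-1, -0.13, 1, 0, 0],
    [-1, -0.13, 1, 0, 0],
    [-1, -0.13, 1, 0, 0],
    [-1, -0.13, 1, 0, 0],
    [-1, -0.13, 1, 0, 0],
  ],
)

```text
time_s: 17.4
ee_pos: [0.6293, -0.0138, 0.3175]
tcp_rot: [-3.141, 0.0, 2.796]
contact_force: [0.2, 0.6, -2.5]
opening: 0.0246
grasp_force: 30.3
```

```bash
python3 -c "
from h import *
to((.6483,.0423,.30),2.797)"
```

```text
t 17.4 pos [ 0.6293 -0.0138  0.3175] rot [-3.1412  0.0001  2.7955] F [ 0.2031  0.5564 -2.4712] open 0.0246 grip 30.3
units [0.009 0.494 0.146] turn -0.001
```

play_rows(
  series=[
    [-1, 0, 0.15, 0, 0],
    [-1, 0.01, 0.3, 0, 0],
    [-1, 0.01, 0.495, 0.1, 0],
    [-1, 0.01, 0.495, 0.2, 0],
    [-1, 0.01, 0.495, 0.35, 0],
    [-1, 0.01, 0.495, 0.46, 0],
    [-1, 0.01, 0.495, 0.46, 0],
    [-1, 0.01, 0.495, 0.46, 0],
    [-1, 0.01, 0.495, 0.46, 0],
    [-1, 0.01, 0.495, 0.46, 0],
  ],
  newtons=25,
)

```text
time_s: 18.4
ee_pos: [0.6492, 0.0437, 0.2632]
tcp_rot: [3.141, 0.002, 2.797]
contact_force: [0.4, 0.1, -3.3]
opening: 0.025
grasp_force: 30.3
```

```bash
python3 -c "
from h import *
to((.6483,.0423,.240),2.797)
M=np.array([.649,.042,.160]);ex=np.array([.8148,-.2935,.5]);ez=np.array([-.4704,.1694,.866])
psi=2.797;A=np.array([[np.cos(psi),np.sin(psi),0],[np.sin(psi),-np.cos(psi),0],[0,0,-1]])
p0=None
for phi,nx,nz in [(30,-2,-2),(27,-2,-2.5),(24,-1.7,-2.5),(20,-1.5,-3),(15,-1,-3),(10,-.7,-3.5),(5,-.3,-4),(0,0,-4),(-3,0,-5),(0,0,-8),(0,0,-20),(0,0,-30)]:
  f=np.radians(phi);u=np.sin(f)*ex+np.cos(f)*ez
  n=M+ex*nx/1e3+ez*nz/1e3;t=n+.098*u-[0,0,.0127+.0153-.0000]+[0,0,.0000]
  t[2]+=.0
  if p0 is None:p0=t
  print(phi,t,np.round(A@(t-p0)/.12,3))
"
```

```text
t 18.4 pos [0.6492 0.0437 0.2632] rot [3.1407 0.0018 2.7971] F [ 0.3861  0.1277 -3.3331] open 0.025 grip 30.3
units [ 0.003 -0.014  0.194] turn 0.0
30 [0.6483 0.0422 0.2273] [0. 0. 0.]
27 [0.6437 0.0439 0.2267] [0.041 0.    0.005]
24 [0.6392 0.0455 0.2264] [0.081 0.    0.007]
20 [0.6332 0.0477 0.2252] [0.134 0.    0.018]
15 [0.6257 0.0504 0.2236] [0.2   0.    0.031]
10 [0.6185 0.053  0.2207] [0.264 0.    0.055]
5 [0.6117 0.0554 0.2172] [0.325 0.    0.084]
0 [0.6048 0.0579 0.2134] [0.386 0.    0.116]
-3 [0.6011 0.0592 0.2099] [0.418 0.    0.145]
0 [0.6067 0.0572 0.2099] [0.369 0.    0.144]
0 [0.6123 0.0552 0.1995] [0.319 0.    0.231]
0 [0.617  0.0535 0.1909] [0.277 0.    0.303]
```

play_rows(
  series=[
    [-1, 0.003, -0.014, 0.03, 0],
    [-1, 0.003, -0.014, 0.06, 0],
    [-1, 0.003, -0.014, 0.09, 0],
    [-1, 0.003, -0.014, 0.12, 0],
    [-1, 0.003, -0.014, 0.15, 0],
    [-1, 0.003, -0.014, 0.17, 0],
    [-1, 0.003, -0.014, 0.19, 0],
    [-1, 0.003, -0.014, 0.195, 0],
    [-1, 0.003, -0.014, 0.195, 0],
    [-1, 0.003, -0.014, 0.195, 0],
  ],
  newtons=25,
)

```text
time_s: 19.4
ee_pos: [0.6477, 0.0424, 0.2389]
tcp_rot: [3.141, 0.0, 2.797]
contact_force: [0.9, 0.1, -1.9]
opening: 0.0248
grasp_force: 30.3
```

```bash
python3 -c "
from h import *
to((.6483,.0423,.240),2.797)
s=cv2.resize(optics.get_image('scene')[150:260,290:400],(400,400),interpolation=cv2.INTER_CUBIC)
w=optics.get_image('wrist');cv2.imwrite('pics/w4full.png',w)
w=cv2.resize(w[170:420,180:380],(400,500),interpolation=cv2.INTER_CUBIC)
cv2.imwrite('pics/c4.png',np.hstack([np.pad(s,((0,100),(0,0),(0,0))),w]))"
```

```text
t 19.4 pos [0.6477 0.0424 0.2389] rot [3.1415 0.0003 2.7974] F [ 0.9365  0.0911 -1.8896] open 0.0248 grip 30.3
units [-0.005  0.001 -0.009] turn 0.0
```

Lowering to about 6 mm below the face met no resistance, so the nose is in the hole. Next I'll swing the head down so the pin swivels in the grip.

play_rows(
  series=[
    [-1, 0.02, 0, 0.003, 0],
    [-1, 0.041, 0, 0.005, 0],
    [-1, 0.06, 0, 0.006, 0],
    [-1, 0.081, 0, 0.007, 0],
    [-1, 0.108, 0, 0.012, 0],
    [-1, 0.134, 0, 0.018, 0],
    [-1, 0.167, 0, 0.025, 0],
    [-1, 0.2, 0, 0.031, 0],
    [-1, 0.232, 0, 0.043, 0],
    [-1, 0.264, 0, 0.055, 0],
  ],
  newtons=25,
)

```text
time_s: 20.5
ee_pos: [0.6166, 0.0535, 0.2315]
tcp_rot: [-3.141, -0.002, 2.798]
contact_force: [0.3, -0.1, -1.4]
opening: 0.0251
grasp_force: 30.4
```

```bash
python3 -c "
from h import *
to((.6185,.053,.2334),2.797); print(readout.read_state()['torque'])"
```

```text
t 20.5 pos [0.6166 0.0535 0.2315] rot [-3.141  -0.0017  2.7979] F [ 0.2785 -0.093  -1.4176] open 0.0251 grip 30.4
units [-0.016  0.002 -0.016] turn 0.001
[ 0.0189 -0.0204 -0.0271]
```

```bash
python3 -c "
from h import *
im=optics.get_image('scene');a=cv2.resize(im[130:260,300:400],(400,520),interpolation=cv2.INTER_CUBIC)
w=optics.get_image('wrist');w=cv2.resize(w[160:420,180:380],(400,520),interpolation=cv2.INTER_CUBIC)
cv2.imwrite('pics/c5.png',np.hstack([a,w]))"
```

```text
(no output)
```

View pics/c5.png

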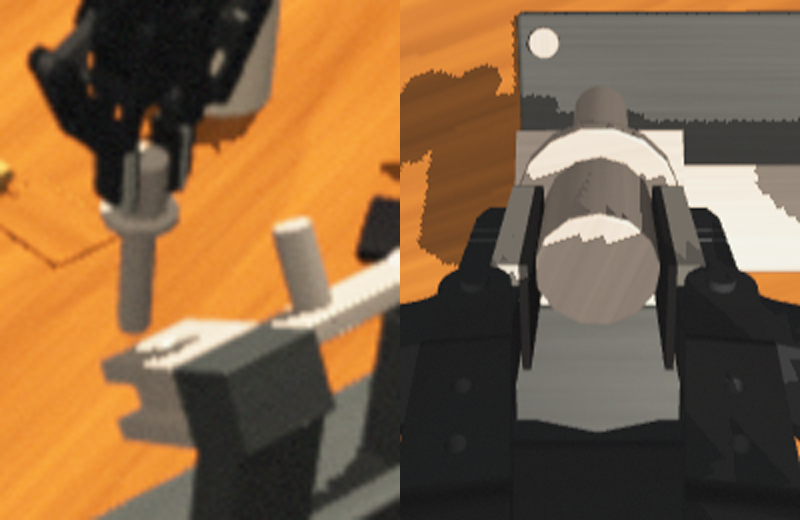

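The pin is still upright and its nose, at scene (334,212), is outside the hole in front of the fork. I had the nose height wrong, so I'll compute the real one.

```bash
python3 -c "
from h import *
S=cam('scene')
to((.6185,.053,.2334))
for z in (.13,.14,.15,.16,.17,.18,.22): print(z,proj(S,[[.6166,.0535,z]]))
# flange far rim/knob top in crop
"; python3 - <<'E'
import cv2,numpy as np
im=cv2.imread('pics/c5.png')[:, :400]
g=im[:, :].astype(int)
# pin column profile along x=136 in crop (saturation)
hsv=cv2.cvtColor(im,cv2.COLOR_BGR2HSV)
print([(y,int(hsv[y,135,1]),int(hsv[y,135,2])) for y in range(130,345,8)])
E
```

```text
t 20.6 pos [0.6164 0.0536 0.2315] rot [-3.1409 -0.0022  2.7981] F [-0.006   0.1636 -2.5023] open 0.0249 grip 30.4
units [-0.018  0.002 -0.016] turn None
0.13 [[332.2185 218.4354]]
0.14 [[332.4515 214.7303]]
0.15 [[332.6874 210.9789]]
0.16 [[332.9263 207.1803]]
0.17 [[333.1681 203.3337]]
0.18 [[333.4131 199.4382]]
0.22 [[334.425  183.3469]]
[(130, 64, 24), (138, 31, 25), (146, 47, 54), (154, 42, 66), (162, 41, 74), (170, 41, 74), (178, 44, 76), (186, 44, 69), (194, 44, 76), (202, 38, 67), (210, 44, 75), (218, 56, 113), (226, 54, 138), (234, 55, 106), (242, 60, 106), (250, 59, 103), (258, 62, 107), (266, 58, 106), (274, 55, 102), (282, 58, 106), (290, 51, 104), (298, 52, 103), (306, 62, 103), (314, 55, 102), (322, 63, 106), (330, 88, 116), (338, 189, 218)]
```

The face slopes away under an upright nose, so only its upper corner was in the hole and it slid out. The fork's web has a back face parallel to the hole axis. I'll use that as a jig: hold the nose against it and draw the head towards the robot until the pin lies at 30°.

```bash
cat > plan.py <<'E'
from h import *
M=np.array([.649,.042,.160]);ex=np.array([.8148,-.2935,.5]);ez=np.array([-.4704,.1694,.866])
psi=2.797;A=np.array([[np.cos(psi),np.sin(psi),0],[np.sin(psi),-np.cos(psi),0],[0,0,-1]])
def tcp(phi,nx,nz,cz=28):
    f=np.radians(phi);u=np.sin(f)*ex+np.cos(f)*ez
    return M+ex*nx/1e3+ez*nz/1e3+(70+cz)/1e3*u-[0,0,(cz-12.7)/1e3]
def path(L,p0=None):
    p=readout.read_state()['ee_pos'] if p0 is None else p0
    for a in L:t=tcp(*a);print(a,t,np.round(A@(t-p)/.12,3))
E
python3 - <<'E'
from plan import *
a=tcp(30,86,-32);to((a[0],a[1],.32));to(a)
L=[(30,86,-32),(30,82,-32),(25,80.5,-32),(20,80,-32),(15,80,-32),(10,80,-32),(5,80.5,-32),(0,80.5,-32),(-2,80.5,-32)]
path(L,tcp(30,86,-32))
E
```

```text
t 20.6 pos [0.6164 0.0536 0.2315] rot [-3.1409 -0.0022  2.7981] F [-0.006   0.1636 -2.5023] open 0.0249 grip 30.4
units [-1.043 -0.001 -0.738] turn None
t 20.6 pos [0.6164 0.0536 0.2315] rot [-3.1409 -0.0022  2.7981] F [-0.006   0.1636 -2.5023] open 0.0249 grip 30.4
units [-1.043 -0.001 -0.221] turn None
(30, 86, -32) [0.7341 0.0113 0.258 ] [0. 0. 0.]
(30, 82, -32) [0.7309 0.0125 0.256 ] [0.029 0.    0.017]
(25, 80.5, -32) [0.7216 0.0158 0.2549] [0.111 0.    0.026]
(20, 80, -32) [0.7132 0.0189 0.2535] [0.185 0.    0.037]
(15, 80, -32) [0.7054 0.0217 0.2516] [0.255 0.    0.053]
(10, 80, -32) [0.6977 0.0245 0.2491] [0.323 0.    0.074]
(5, 80.5, -32) [0.6907 0.027  0.2461] [0.385 0.    0.099]
(0, 80.5, -32) [0.6835 0.0296 0.2421] [0.448 0.001 0.132]
(-2, 80.5, -32) [0.6808 0.0305 0.2403] [0.472 0.001 0.147]
```

play_rows(
  series=[
    [-1, 0, 0, -0.4, 0],
    [-1, 0, 0, -0.75, 0],
    [-1, 0, 0, -0.75, 0],
    [-1, -0.25, 0, -0.75, 0],
    [-1, -0.5, 0, -0.75, 0],
    [-1, -0.75, 0, -0.75, 0],
    [-1, -1, 0, -0.75, 0],
    [-1, -1, 0, -0.75, 0],
    [-1, -1, 0, -0.75, 0],
    [-1, -1, 0, -0.75, 0],
  ],
)

```text
time_s: 21.6
ee_pos: [0.7295, 0.0133, 0.3211]
tcp_rot: [-3.141, -0.002, 2.798]
contact_force: [-0.2, -0.1, -2.4]
opening: 0.0249
grasp_force: 30.3
```

```bash
python3 -c "
from plan import *
to(tcp(30,86,-32),2.797)"
```

```text
t 21.6 pos [0.7295 0.0133 0.3211] rot [-3.1413 -0.0024  2.7981] F [-0.2287 -0.0525 -2.4488] open 0.0249 grip 30.3
units [-0.041 -0.002  0.526] turn 0.001
```

Now down behind the web, then the swivel.

play_rows(
  series=[
    [-1, -0.041, 0, 0, 0],
    [-1, -0.041, 0, 0.12, 0],
    [-1, -0.041, 0, 0.24, 0],
    [-1, -0.041, 0, 0.36, 0],
    [-1, -0.041, 0, 0.45, 0],
    [-1, -0.041, 0, 0.526, 0],
    [-1, -0.041, 0, 0.526, 0],
    [-1, -0.025, 0, 0.535, 0],
    [-1, -0.012, 0, 0.543, 0],
    [-1, -0.012, 0, 0.543, 0],
  ],
  newtons=20,
)

```text
time_s: 22.6
ee_pos: [0.7322, 0.0123, 0.2576]
tcp_rot: [3.141, 0.001, 2.798]
contact_force: [-0.4, 0.8, -2.2]
opening: 0.0252
grasp_force: 30.3
```

play_rows(
  series=[
    [-1, 0.04, 0, 0.005, 0],
    [-1, 0.082, 0, 0.009, 0],
    [-1, 0.12, 0, 0.014, 0],
    [-1, 0.156, 0, 0.02, 0],
    [-1, 0.192, 0, 0.028, 0],
    [-1, 0.226, 0, 0.036, 0],
    [-1, 0.26, 0, 0.046, 0],
    [-1, 0.294, 0, 0.057, 0],
    [-1, 0.294, 0, 0.057, 0],
    [-1, 0.294, 0, 0.057, 0],
  ],
)

```text
time_s: 23.6
ee_pos: [0.6984, 0.0242, 0.2498]
tcp_rot: [-3.141, -0.001, 2.798]
contact_force: [2.8, 0.1, 0.0]
opening: 0.025
grasp_force: 31.0
```

```bash
python3 -c "
from plan import *
to(tcp(10,80,-32),2.797);path([(10,80,-32),(5,80.5,-32),(0,80.5,-32),(-2,80.5,-32)])
im=optics.get_image('scene');cv2.imwrite('pics/s6.png',im)
S=cam('scene');a=cv2.resize(im[90:220,320:420],(400,520),interpolation=cv2.INTER_CUBIC);cv2.imwrite('pics/c6.png',a)"
```

```text
t 23.6 pos [0.6984 0.0242 0.2498] rot [-3.1414 -0.0012  2.7976] F [2.7977 0.0904 0.0245] open 0.025 grip 31.0
units [ 0.006 -0.     0.006] turn 0.0
(10, 80, -32) [0.6977 0.0245 0.2491] [ 0.006 -0.     0.006]
(5, 80.5, -32) [0.6907 0.027  0.2461] [ 0.068 -0.     0.031]
(0, 80.5, -32) [0.6835 0.0296 0.2421] [ 0.131 -0.     0.064]
(-2, 80.5, -32) [0.6808 0.0305 0.2403] [0.156 0.    0.079]
```

play_rows(
  series=[
    [-1, 0.034, 0, 0.014, 0],
    [-1, 0.068, 0, 0.031, 0],
    [-1, 0.1, 0, 0.047, 0],
    [-1, 0.131, 0, 0.064, 0],
    [-1, 0.145, 0, 0.072, 0],
    [-1, 0.145, 0, 0.072, 0],
    [-1, 0.145, 0, 0.072, 0],
    [-1, 0.145, 0, 0.072, 0],
    [-1, 0.145, 0, 0.072, 0],
    [-1, 0.145, 0, 0.072, 0],
  ],
)

```text
time_s: 24.65
ee_pos: [0.6823, 0.0299, 0.2413]
tcp_rot: [-3.141, -0.001, 2.798]
contact_force: [1.7, -0.9, 0.1]
opening: 0.0251
grasp_force: 31.1
```

```bash
python3 - <<'E'
from plan import *
path([(0,80.5,-32),(0,84,-28),(0,84,15),(0,0,15),(0,0,6)])
im=optics.get_image('scene');cv2.imwrite('pics/s7.png',im)
S=cam('scene')
c=readout.read_state()['ee_pos']+[0,0,.0153]
for k in(-28,0,10,-98,8):print(k,proj(S,[c+ez*k/1e3]))
# axis fit of shank pixels in scene: low-saturation, not dark, near predicted line
hsv=cv2.cvtColor(im,cv2.COLOR_BGR2HSV)
for k in (-35,-40,-45,-50,-55,-60,-64):
    u,v=proj(S,[c+ez*k/1e3])[0];r=int(round(v));row=hsv[r]
    print(k,round(u,1),r,[(x,int(row[x,1]),int(row[x,2])) for x in range(int(u)-9,int(u)+10,1)])
E
```

```text
(0, 80.5, -32) [0.6835 0.0296 0.2421] [-0.011  0.001 -0.007]
(0, 84, -28) [0.6845 0.0292 0.2473] [-0.02   0.001 -0.05 ]
(0, 84, 15) [0.6643 0.0365 0.2846] [ 0.159  0.001 -0.361]
(0, 0, 15) [0.5958 0.0611 0.2426] [ 0.766  0.002 -0.011]
(0, 0, 6) [0.6001 0.0596 0.2348] [0.728 0.002 0.054]
-28 [[363.6749 198.0869]]
0 [[359.6857 183.9927]]
10 [[358.2482 178.9138]]
-98 [[373.4225 232.5267]]
8 [[358.5363 179.9315]]
-35 364.7 202 [(355, 181, 224), (356, 161, 190), (357, 156, 185), (358, 144, 188), (359, 146, 190), (360, 154, 202), (361, 123, 170), (362, 73, 126), (363, 59, 125), (364, 51, 124), (365, 58, 131), (366, 55, 134), (367, 55, 126), (368, 58, 118), (369, 57, 108), (370, 83, 113), (371, 162, 176), (372, 104, 130), (373, 60, 120)]
-40 365.4 204 [(356, 199, 243), (357, 193, 244), (358, 198, 243), (359, 193, 243), (360, 189, 243), (361, 190, 226), (362, 116, 139), (363, 63, 121), (364, 62, 124), (365, 54, 127), (366, 60, 132), (367, 60, 131), (368, 56, 127), (369, 61, 113), (370, 71, 111), (371, 139, 149), (372, 144, 152), (373, 82, 124), (374, 56, 122)]
-45 366.1 207 [(357, 192, 244),
[... 862 characters left out ...]
2, 55, 153), (373, 55, 129), (374, 44, 139), (375, 35, 145), (376, 42, 134)]
-60 368.2 214 [(359, 42, 140), (360, 40, 116), (361, 24, 106), (362, 27, 105), (363, 28, 102), (364, 34, 98), (365, 57, 107), (366, 58, 123), (367, 53, 134), (368, 58, 131), (369, 57, 134), (370, 57, 142), (371, 58, 150), (372, 53, 153), (373, 56, 137), (374, 45, 96), (375, 34, 68), (376, 21, 62), (377, 26, 58)]
-64 368.7 216 [(359, 26, 99), (360, 31, 100), (361, 25, 83), (362, 26, 80), (363, 33, 78), (364, 30, 77), (365, 59, 90), (366, 58, 115), (367, 56, 124), (368, 60, 132), (369, 59, 134), (370, 62, 143), (371, 54, 146), (372, 57, 152), (373, 58, 157), (374, 55, 131), (375, 40, 77), (376, 33, 61), (377, 23, 56)]
```

The scene pixels of the shank now match a 30° axis to within 1–2 px, so the tilt worked. I'll lift it off along its axis and move over the hole.

play_rows(
  series=[
    [-1, -0.02, 0, -0.05, 0],
    [-1, 0.03, 0, -0.13, 0],
    [-1, 0.09, 0, -0.24, 0],
    [-1, 0.159, 0, -0.361, 0],
    [-1, 0.3, 0.001, -0.28, 0],
    [-1, 0.45, 0.001, -0.19, 0],
    [-1, 0.6, 0.002, -0.105, 0],
    [-1, 0.766, 0.002, -0.011, 0],
    [-1, 0.766, 0.002, -0.011, 0],
    [-1, 0.766, 0.002, -0.011, 0],
  ],
  newtons=30,
)

```text
time_s: 25.7
ee_pos: [0.596, 0.0616, 0.244]
tcp_rot: [3.141, 0.001, 2.798]
contact_force: [0.4, 0.4, -2.2]
opening: 0.025
grasp_force: 30.8
```

```bash
python3 - <<'E'
from plan import *
path([(0,0,15),(0,0,6),(0,0,0),(0,0,-4)])
im=optics.get_image('scene');a=cv2.resize(im[130:250,310:410],(400,480),interpolation=cv2.INTER_CUBIC)
W=cam('wrist');w=optics.get_image('wrist');cv2.imwrite('pics/w8.png',w)
import pickle;pickle.dump(W,open('w8.pkl','wb'));cv2.imwrite('pics/s8.png',im)
b=cv2.resize(w[140:380,180:380],(400,480),interpolation=cv2.INTER_CUBIC)
cv2.imwrite('pics/c8.png',np.hstack([a,b]))
c=readout.read_state()['ee_pos']+[0,0,.0153]
for n,C in(('S',cam('scene')),('W',W)):print(n,'nose,flange,hole',proj(C,[c-ez*.098,c-ez*.028,M]))
E
```

```text
(0, 0, 15) [0.5958 0.0611 0.2426] [ 0.    -0.004  0.012]
(0, 0, 6) [0.6001 0.0596 0.2348] [-0.037 -0.004  0.077]
(0, 0, 0) [0.6029 0.0586 0.2296] [-0.062 -0.004  0.121]
(0, 0, -4) [0.6048 0.0579 0.2261] [-0.079 -0.004  0.149]
S nose,flange,hole [[342.5655 208.1243]
 [332.9399 175.4183]
 [343.8562 215.3439]]
W nose,flange,hole [[277.1765 286.6725]
 [276.8885 287.7803]
 [276.7391 283.3681]]
```

View pics/c8.png

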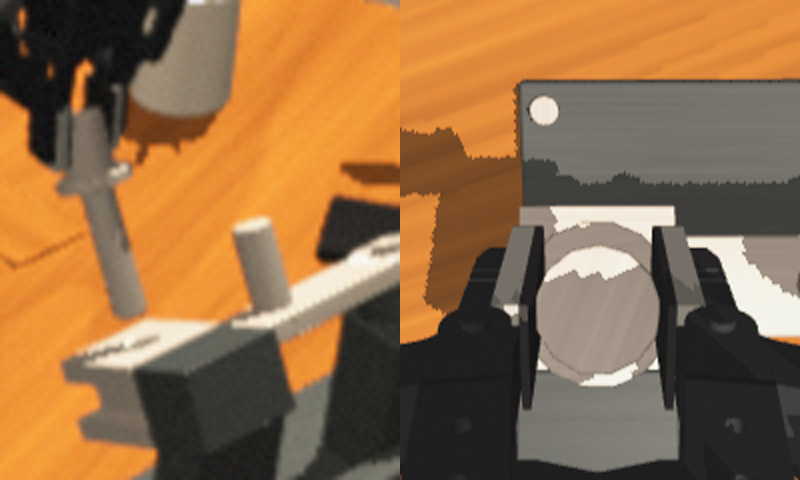

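The left half of the crop shows the pin parallel to the post with its nose over the fork. The nose is at scene (342.5,207.5), predicted (342.6,208.1). In the right half the wrist view looks straight down the knob, centred between the pads. I'll check the hole's centre numerically on earlier pictures.

```bash
python3 - <<'E'
from plan import *
import pickle
def prt(f,C,px=22):
    im=cv2.imread(f);u,v=proj(C,M)[0];u0,v0=int(u)-14,int(v)-7
    g=cv2.cvtColor(im,cv2.COLOR_BGR2GRAY)[v0:v0+15,u0:u0+30]
    print(f,u,v,'cols from',u0);
    for i,r in enumerate(g):print(v0+i,' '.join('%3d'%x for x in r))
prt('pics/s7.png',cam('scene'))
prt('pics/top0.png',cam('top'))
W=pickle.load(open('w2.pkl','rb'))
# wrist hole blob
g=cv2.cvtColor(cv2.imread('pics/w2.png'),cv2.COLOR_BGR2GRAY)[170:212,150:200]
n,l,st,ce=cv2.connectedComponentsWithStats((g<140).astype(np.uint8));print(st,ce+[150,170],proj(W,M))
E
```

```text
pics/s7.png 343.85624302977436 215.34393200847947 cols from 329
208 172 172 175 174 167 160 154 154 157 159 161 158 157 160 159 159 164 164 167 166 170 173 173 175 172 175 171 172 172 172
209 174 174 177 170 162 155 155 155 159 157 159 161 159 160 159 163 169 186 192 191 188 184 188 187 188 183 182 178 178 175
210 174 176 172 165 158 154 155 158 160 159 160 157 160 162 171 190 212 223 225 225 222 221 222 219 220 220 217 215 215 213
211 176 171 170 160 156 156 158 158 157 158 158 161 168 187 208 225 235 236 235 236 237 236 236 236 236 236 235 235 235 236
212 173 169 167 160 158 157 160 159 157 162 166 187 210 224 234 237 237 237 237 237 235 236 238 237 237 237 239 238 239 238
213 170 168 165 159 159 160 159 161 168 188 210 224 236 237 239 237 236 233 228 224 223 236 238 237 238 239 239 238 237 224
214 168 166 165 160 160 161 178 188 209 223 234 237 241 244 241 227 216 205 185 183 194 232 237 240 240 239 237 223 205 166
215 166 171 168 167 181 192 215 226 235 237 239 241 248 243 223 186 170 156 169 202 219 236 238 239 237 224 207 167 131 113
216 173 173 190 195 220 226 235 238 238 239 
[... 2170 characters left out ...]
95 190 174 150 125 117 118 132 156 178 190 197 198 199 200 198 184 147  92  54  45
160  64 114 165 190 195 195 195 196 196 196 195 190 179 166 159 159 166 178 190 196 197 198 198 199 195 176 130  77  50  45
161  73 128 175 193 196 196 196 196 196 196 196 195 192 189 188 188 190 193 197 198 199 198 198 198 191 165 111  64  48  45
162  79 134 180 193 195 196 197 196 196 197 196 196 196 196 196 196 196 198 198 198 199 199 199 197 187 151  94  55  46  46
163  75 124 165 183 188 192 195 195 196 197 197 196 197 197 196 196 197 197 197 198 198 199 199 195 176 131  79  51  46  46
[[   0    0   50   42 1728]
 [  11    9   25   24  372]] [[174.7506 190.5035]
 [173.336  190.4839]] [[171.8027 190.8742]]
```

The hole centre agrees with my model within about 1 mm in all three views. Starting the insertion along the axis.

play_rows(
  series=[
    [-1, -0.01, -0.004, 0.03, 0],
    [-1, -0.037, -0.004, 0.077, 0],
    [-1, -0.05, -0.004, 0.1, 0],
    [-1, -0.062, -0.004, 0.121, 0],
    [-1, -0.071, -0.004, 0.135, 0],
    [-1, -0.079, -0.004, 0.149, 0],
    [-1, -0.088, -0.004, 0.163, 0],
    [-1, -0.096, -0.004, 0.178, 0],
    [-1, -0.096, -0.004, 0.178, 0],
    [-1, -0.096, -0.004, 0.178, 0],
  ],
)

```text
time_s: 26.8
ee_pos: [0.6067, 0.0568, 0.2215]
tcp_rot: [-3.142, -0.0, 2.798]
contact_force: [-0.5, 0.2, -3.1]
opening: 0.0251
grasp_force: 30.8
```

```bash
python3 - <<'E'
from plan import *
path([(0,0,-8),(0,0,-14),(0,0,-25),(0,0,-40),(0,0,-45)])
s=readout.read_state();f=s['contact_force'];print(s['contact_force'],s['torque'],'fork frame F',f@ex,f@ez)
E
```

```text
(0, 0, -8) [0.6067 0.0572 0.2226] [ 0.001  0.003 -0.01 ]
(0, 0, -14) [0.6095 0.0562 0.2174] [-0.024  0.003  0.033]
(0, 0, -25) [0.6147 0.0544 0.2079] [-0.069  0.003  0.113]
(0, 0, -40) [0.6217 0.0518 0.1949] [-0.132  0.003  0.221]
(0, 0, -45) [0.6241 0.051  0.1906] [-0.153  0.003  0.257]
[-0.4851  0.1586 -3.1374] [ 0.0223  0.0684 -0.0341] fork frame F -2.0104950081176005 -2.4619555796902812
```

play_rows(
  series=[
    [-1, -0.01, 0.002, 0.012, 0],
    [-1, -0.02, 0.003, 0.026, 0],
    [-1, -0.03, 0.003, 0.044, 0],
    [-1, -0.04, 0.003, 0.06, 0],
    [-1, -0.05, 0.003, 0.078, 0],
    [-1, -0.06, 0.003, 0.096, 0],
    [-1, -0.069, 0.003, 0.113, 0],
    [-1, -0.069, 0.003, 0.113, 0],
    [-1, -0.069, 0.003, 0.113, 0],
    [-1, -0.069, 0.003, 0.113, 0],
  ],
)

```text
time_s: 27.8
ee_pos: [0.6147, 0.0544, 0.208]
tcp_rot: [3.142, 0.0, 2.798]
contact_force: [0.4, -0.7, -2.2]
opening: 0.025
grasp_force: 30.8
```

```bash
python3 - <<'E'
from plan import *
path([(0,0,-25),(0,0,-33),(0,0,-40),(0,0,-46),(0,0,-50)])
s=readout.read_state();f=s['contact_force'];print(s['contact_force'],s['torque'],'fork frame F',f@ex,f@ez)
E
```

```text
(0, 0, -25) [0.6147 0.0544 0.2079] [-0.     0.     0.001]
(0, 0, -33) [0.6184 0.053  0.201 ] [-0.033  0.     0.058]
(0, 0, -40) [0.6217 0.0518 0.1949] [-0.063  0.     0.109]
(0, 0, -46) [0.6245 0.0508 0.1897] [-0.088 -0.     0.152]
(0, 0, -50) [0.6264 0.0501 0.1863] [-0.104 -0.     0.181]
[ 0.4372 -0.6595 -2.2236] [-0.0286  0.0614  0.0026] fork frame F -0.5620709258370482 -2.243028213936508
```

Free all the way into the lug. Carrying on to the catch.

play_rows(
  series=[
    [-1, -0.011, 0, 0.02, 0],
    [-1, -0.022, 0, 0.039, 0],
    [-1, -0.033, 0, 0.058, 0],
    [-1, -0.043, 0, 0.075, 0],
    [-1, -0.053, 0, 0.092, 0],
    [-1, -0.063, 0, 0.109, 0],
    [-1, -0.071, 0, 0.122, 0],
    [-1, -0.08, 0, 0.137, 0],
    [-1, -0.08, 0, 0.137, 0],
    [-1, -0.08, 0, 0.137, 0],
  ],
  newtons=40,
)

```text
time_s: 28.8
ee_pos: [0.6235, 0.0511, 0.1913]
tcp_rot: [-3.142, -0.0, 2.798]
contact_force: [0.3, 0.3, -2.9]
opening: 0.0244
grasp_force: 40.5
```

```bash
python3 - <<'E'
from plan import *
path([(0,0,-44),(0,0,-50),(0,0,-56),(0,0,-62),(0,0,-66),(0,0,-70)])
s=readout.read_state();f=s['contact_force'];print(s['contact_force'],s['torque'],'fork frame F',f@ex,f@ez)
E
```

```text
(0, 0, -44) [0.6236 0.0511 0.1915] [-0.     0.    -0.001]
(0, 0, -50) [0.6264 0.0501 0.1863] [-0.025  0.     0.042]
(0, 0, -56) [0.6292 0.0491 0.1811] [-0.05   0.     0.086]
(0, 0, -62) [0.6321 0.0481 0.1759] [-0.075  0.     0.129]
(0, 0, -66) [0.6339 0.0474 0.1724] [-0.092  0.     0.158]
(0, 0, -70) [0.6358 0.0467 0.1689] [-0.109  0.     0.187]
[ 0.3449  0.2606 -2.8947] [0.1569 0.0806 0.0563] fork frame F -1.2427566436394566 -2.624895597024834
```

play_rows(
  series=[
    [-1, -0.012, 0, 0.021, 0],
    [-1, -0.025, 0, 0.042, 0],
    [-1, -0.037, 0, 0.064, 0],
    [-1, -0.05, 0, 0.086, 0],
    [-1, -0.062, 0, 0.107, 0],
    [-1, -0.075, 0, 0.129, 0],
    [-1, -0.084, 0, 0.144, 0],
    [-1, -0.092, 0, 0.158, 0],
    [-1, -0.092, 0, 0.158, 0],
    [-1, -0.092, 0, 0.158, 0],
  ],
  newtons=80,
)

```text
time_s: 29.8
ee_pos: [0.6339, 0.0475, 0.1717]
tcp_rot: [-3.141, -0.0, 2.798]
contact_force: [-1.8, 2.5, -5.3]
opening: 0.0236
grasp_force: 78.7
```

```bash
python3 - <<'E'
from plan import *
path([(0,0,-66),(0,0,-70),(0,0,-73),(0,0,-76)])
s=readout.read_state();f=s['contact_force'];print(s['contact_force'],s['torque'],'fork frame F',f@ex,f@ez)
E
```

```text
(0, 0, -66) [0.6339 0.0474 0.1724] [-0.    -0.    -0.006]
(0, 0, -70) [0.6358 0.0467 0.1689] [-0.017 -0.     0.023]
(0, 0, -73) [0.6372 0.0462 0.1663] [-0.03  -0.     0.045]
(0, 0, -76) [0.6387 0.0457 0.1638] [-0.042 -0.     0.066]
[-1.809   2.5379 -5.3126] [0.6448 0.6858 0.0806] fork frame F -4.875120204186851 -3.3198303218756338
```

play_rows(
  series=[
    [-1, -0.008, 0, 0.012, 0],
    [-1, -0.017, 0, 0.025, 0],
    [-1, -0.025, 0, 0.038, 0],
    [-1, -0.034, 0, 0.052, 0],
    [-1, -0.034, 0, 0.052, 0],
    [-1, -0.034, 0, 0.052, 0],
    [-1, -0.034, 0, 0.052, 0],
    [-1, -0.034, 0, 0.052, 0],
    [-1, -0.034, 0, 0.052, 0],
    [-1, -0.034, 0, 0.052, 0],
  ],
)

```text
time_s: 30.8
ee_pos: [0.6342, 0.0474, 0.1698]
tcp_rot: [-3.141, -0.008, 2.798]
contact_force: [-16.4, 4.7, 22.8]
opening: 0.0235
grasp_force: 82.0
```

```bash
python3 - <<'E'
from plan import *
path([(0,0,-66),(0,0,-70),(0,0,-73),(0,0,-76)])
s=readout.read_state();f=s['contact_force'];print(s['contact_force'],s['torque'],'fork frame F',f@ex,f@ez)
E
```

```text
(0, 0, -66) [0.6339 0.0474 0.1724] [ 0.002 -0.    -0.022]
(0, 0, -70) [0.6358 0.0467 0.1689] [-0.014 -0.     0.007]
(0, 0, -73) [0.6372 0.0462 0.1663] [-0.027 -0.001  0.029]
(0, 0, -76) [0.6387 0.0457 0.1638] [-0.039 -0.001  0.05 ]
[-16.3941   4.7218  22.7972] [ 0.8532  3.4    -0.0363] fork frame F -3.345135000111668 28.254074025765775
```

It stalled at about 28 N along the axis, near full depth, so it's probably home. I'll let go, then press the knob top with shut fingers to make sure.

play_rows(
  series=[
    [-1, 0.017, 0, -0.028, 0],
    [-1, 0.017, 0, -0.028, 0],
    [0.1, 0.017, 0, -0.028, 0],
    [0.1, 0.017, 0, -0.028, 0],
    [0.1, 0.017, 0, -0.028, 0],
    [0.1, 0.017, 0, -0.2, 0],
    [0.1, 0.017, 0, -0.5, 0],
    [-1, 0.017, 0, -0.6, 0],
    [-1, 0.017, 0, -0.6, 0],
    [-1, 0.017, 0, -0.6, 0],
  ],
  newtons=40,
)

```text
time_s: 31.8
ee_pos: [0.6359, 0.0464, 0.2378]
tcp_rot: [-3.141, 0.0, 2.797]
contact_force: [-0.6, 0.4, -0.1]
opening: 0.0042
grasp_force: 0.0
```

```bash
python3 - <<'E'
from plan import *
k=M+.036*ez;to(k+[0,0,.012],2.797);to(k)
im=optics.get_image('scene');cv2.imwrite('pics/s10.png',im);S=cam('scene')
print(proj(S,[M+z/1e3*ez for z in(0,6,36)]))
u,v=proj(S,M+.02*ez)[0];g=cv2.cvtColor(im,cv2.COLOR_BGR2GRAY)
for r in range(int(v)-14,int(v)+22):print(r,' '.join('%3d'%x for x in g[r,int(u)-14:int(u)+20]))
print(int(u)-14)
E
```

```text
t 31.8 pos [0.6359 0.0464 0.2378] rot [-3.1413  0.0001  2.7973] F [-0.5918  0.389  -0.1114] open 0.0042 grip 0.0
units [0.035 0.002 0.288] turn 0.0
t 31.8 pos [0.6359 0.0464 0.2378] rot [-3.1413  0.0001  2.7973] F [-0.5918  0.389  -0.1114] open 0.0042 grip 0.0
units [0.035 0.002 0.388] turn None
[[343.8562 215.3439]
 [343.0487 212.6036]
 [338.9792 198.7946]]
192 166 165 161 162 164 165 163 164 165 166 161 160 159 157 156 156 155 157 158 158 159 164 159 158 156 161 161 163 161 162 162 162 163 163
193 165 161 161 162 161 159 162 166 166 163 162 160 156 156 155 157 157 159 160 160 165 164 157 158 158 163 164 164 161 163 162 162 163 160
194 160 162 160 161 160 163 165 164 160 161 160 157 157 156 157 157 159 159 159 165 161 157 157 158 158 162 164 164 164 164 160 158 161 164
195 159 161 160 158 160 161 163 160 157 157 158 159 156 158 161 162 163 168 169 167 159 158 155 160 162 161 165 164 161 163 160 163 165 171
196 158 158 158 163 162 161 159 158 158 157 158 159 166 183 188 199 202 210 214 203 166 154 159 163 164 162 161 163 162 160 161 162 172 174
197 157 157 160 161 161 160 160 157 158
[... 3604 characters left out ...]
 105  99 102 102 102 103 102 101 102 100 103 102 100 102 103 108  71  44  43  41  47  46  52  54  52  55  57  59  66  86  69  62  56  55
224 103 106 104 104 103 101 104 102 101 102 105  98 103 102 103 102  72  46  39  40  35  39  36  38  39  39  39  39  39  49  55  58  60  55
225 127 129 121 119 117 110 108 101 103 100 100 103 103 104 104  98  82  49  38  41  35  35  36  38  38  38  36  36  36  38  53  56  54  54
226 161 161 159 160 158 148 129 109 101 100 102 102 101 103  99 105  96  62  41  34  40  38  39  35  38  40  36  41  37  45  52  55  54  58
227 172 174 176 176 173 169 156 118 103 101 100 104 102 102 102 104 101  69  48  39  39  36  37  39  36  38  40  38  36  42  48  53  55  58
327
```

play_rows(
  series=[
    [-1, 0.093, 0.002, 0.15, 0],
    [-1, 0.093, 0.002, 0.288, 0],
    [-1, 0.07, 0.002, 0.328, 0],
    [-1, 0.049, 0.002, 0.364, 0],
    [-1, 0.035, 0.002, 0.388, 0],
    [-1, 0.022, 0.002, 0.41, 0],
    [-1, 0.009, 0.002, 0.432, 0],
    [-1, -0.004, 0.002, 0.455, 0],
    [-1, -0.004, 0.002, 0.455, 0],
    [-1, -0.004, 0.002, 0.455, 0],
  ],
  newtons=40,
)

```text
time_s: 32.85
ee_pos: [0.6272, 0.0484, 0.1921]
tcp_rot: [-3.139, -0.021, 2.797]
contact_force: [-33.9, 2.4, 62.4]
opening: 0.0
grasp_force: 34.7
```

```bash
python3 - <<'E'
from plan import *
s=readout.read_state();f=s['contact_force'];p=s['ee_pos'];print(p,f,'fork F',f@ex,f@ez,'pos in fork',(p-M)@ex,(p-M)@ez)
E
```

```text
[0.6272 0.0484 0.1921] [-33.9322   2.3872  62.3875] fork F 2.845147649046641 70.39372408902176 pos in fork -0.0035386389200326752 0.039162457093312966
```

A firm 70 N moved it no further, so the flange is home. Retreating.

play_rows(
  series=[
    [-1, 0.04, 0, -0.07, 0],
    [-1, 0.08, 0, -0.14, 0],
    [-1, 0.1, 0, -0.4, 0],
    [-1, 0.1, 0, -0.75, 0],
    [-1, 0.1, 0, -1, 0],
    [-1, 0.3, 0, -1, 0],
    [-1, 0.6, 0, -1, 0],
    [-1, 0.6, 0, -1, 0],
    [-1, 0.6, 0, -1, 0],
    [-1, 0.6, 0, -1, 0],
  ],
)

```text
time_s: 33.85
ee_pos: [0.5701, 0.0706, 0.3037]
tcp_rot: [3.142, 0.001, 2.797]
contact_force: [0.1, 0.6, 0.6]
opening: -0.0001
grasp_force: 0.0
```

```bash
python3 - <<'E'
from plan import *
im=optics.get_image('scene');cv2.imwrite('pics/s11.png',im);a=cv2.imread('pics/s10.png')
g=lambda i:cv2.cvtColor(i,cv2.COLOR_BGR2GRAY).astype(np.float32)
for n,(y0,y1,x0,x1) in dict(knob=(190,222,330,356),post=(176,206,362,385)).items():
    print(n,cv2.phaseCorrelate(g(a)[y0:y1,x0:x1],g(im)[y0:y1,x0:x1]))
S=cam('scene')
hs=cv2.cvtColor(im,cv2.COLOR_BGR2GRAY)
for r in range(194,224):print(r,' '.join('%3d'%x for x in hs[r,327:361]))
print(readout.read_state()['ee_pos'])
# other things unmoved vs start, top view
t=optics.get_image('top');t0=cv2.imread('pics/top0.png');d=cv2.absdiff(t,t0).max(2)
for n,(u,v,w) in dict(short=(399,210,14),pinks=(380,244,28),red=(313,220,10),teapot=(373,135,30),cup=(320,263,14),lid=(230,248,16)).items():print(n,(d[v-w:v+w,u-w:u+w]>60).sum())
E
```

```text
knob ((0.3441740183584514, 0.30010246859108314), 0.7818271506715704)
post ((0.0011288763152474957, -0.11513570049043231), 1.0097221420870888)
194 160 160 161 160 158 158 165 162 161 159 156 157 155 156 152 156 158 159 161 159 160 155 154 156 155 161 162 160 159 161 160 159 159 167
195 155 160 158 161 159 164 163 160 156 158 157 155 156 154 157 161 161 163 165 161 154 152 156 160 164 162 162 161 164 159 158 158 162 170
196 158 159 161 159 161 163 160 155 155 154 158 158 162 168 181 184 188 198 177 158 155 156 160 163 162 163 161 160 156 159 158 162 170 173
197 155 159 161 161 159 155 155 151 158 159 173 185 206 213 221 222 224 228 204 162 157 158 160 162 162 161 157 157 158 158 161 165 174 171
198 156 158 158 160 157 153 154 162 178 184 207 221 234 237 236 236 234 226 196 158 159 161 163 161 158 156 160 159 157 158 164 171 170 171
199 156 162 160 157 155 154 156 182 213 220 230 232 235 235 232 227 208 193 157 157 163 160 163 159 161 160 159 158 158 163 168 168 167 166
200 161 160 158 158 156 153 158 199 221 223 221 216 211 199 193 179 152 148 148 152 161 160 158 159 158 157 159 160 16
[... 2613 characters left out ...]
 235 234 219 204 159 129 108  98  96  97  95  99  97 101  94  95  99
220 203 198 153 144 149 166 168 174 217 231 233 233 233 234 235 235 227 217 199 161 127 110  97  99  96  99  97  95 101  96 100  97 104 105
221 131 128 123 138 147 161 168 167 179 194 199 205 208 209 208 214 177 150 116 102  96  95  97  94  99  98  97  97  95  97  97 102  90  86
222 104 100 103 108 109 108 111 113 111 116 115 131 133 131 137 157 105  78  67  68  74  74  79  78  85  84  81  84  89 100  89  87  67  60
223 102  98  98 100  97 101 101 102 102 103 101 103 104 100 106 117  75  49  42  41  45  48  53  50  52  55  57  61  67  82  69  58  55  52
[0.5701 0.0704 0.3036]
short 2
pinks 1484
red 0
teapot 0
cup 0
lid 1011
```

The press took up the last 1–2 mm: the knob top is now at scene (339.6,198.8), against (339.0,198.8) predicted for a seated pin. The arm post hasn't moved. The pink-pin and lid patches in the top view do differ from the start. I never went near either, so I put that down to the robot arm and its shadow. Handing in.

```bash
python3 -c "
from bench import arm
print(arm.hand_in())"
```

```text
the job is handed in; nothing more can be done
None
```

I handed the job in at about 34 s: the arm is against its stop, the long pin is through fork and lug and past the catch with its flange home by force and image checks, and the robot is clear; I didn't touch anything else on the bench.

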